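# Point out a faulty capacitor and its spare, then record it

### The arm

A 6-joint arm with a two-finger parallel gripper is mounted at the origin on the work surface. World frame = base frame: x ahead of the robot, y to its left, z up, the work surface at z = 0. Lengths are in m, angles in rad, forces in N, time in s.
With the tool pointing down it reaches from about 0.3 to 0.95 m from the base axis. Payload 3.1 kg.
Tool frame: the origin (TCP) lies between the finger pads, 19 mm behind the fingertips; this is the grasp point; z points along the fingers, y is the line along which they close (so a half turn about z gives the same grasp; the last joint's range is limited). The gripper opens to 85 mm and grips with 20 to 120 N. Pads are 22 mm wide; open, the fingers measure 114 mm over their backs; the gripper's body (76 mm by 85 mm) begins 54 mm behind the grasp point. The pads swing forward as they close: fully open they stand 13 mm farther back than shut.
Start: joints at [1.186, 0.308, 1.634, -0, 1.2, -0.07], TCP at [0.194, 0.594, 0.25] pointing down, gripper open.
Joint ranges: [-3.06, 3.06], [-0.79, 1.96], [0.05, 2.63], [-1.19, 4.34], [0.05, 2.64], [-2.94, 2.94]. Speed limits (rad/s): [2.79, 2.79, 3.14, 3.14, 3.14, 3.14].

### API

Orientations are given as a 3x3 rotation matrix whose columns are the frame's x, y, z axes.
In Python, from bench import * gives the robot as it stands.
- The arm moves only by the tool step_arm, never from a script. Its argument "steps" is a list that holds one entry, the list of rows, each a list of 5 numbers: the opening, from 0 (shut) to 1 (fully open), then the shift along the world's x, y, z in units of 500 mm (1.0 is 500 mm), then the turn about the world's z in units of pi/2 rad (1.0 is pi/2 rad). A call has exactly 10 rows; each row is the pose to reach, as a shift and turn from the pose commanded when the call began; what a row does not reach only later rows make up. A row lasts 1/12 s, in which the tool goes at most 41.7 mm and 7.16 degrees, less where a joint would pass 70% of its speed; a pose out of reach is approached as far as the arm can. A call with a number of a shift or a turn outside -1 to 1 is refused whole. A call with a gripper value outside its range is refused whole. The fingers move at their own pace and stop on an object; "grip_force" is the grip in N (left out, the last holds). Time passes only in rows, so rows that repeat a pose let the fingers close, or fill a call up. It gives the time, the measured TCP pose, the force, the opening and the grip force at its end, in the units of the state.
- sense(): the state, without advancing time (a new reading comes with each control period).
- read_camera(name): name is "scene" or "top" or "wrist"; returns a dict with "pixels" (420x560x3 uint8, red, green, blue), "fx", "fy", "cx", "cy" (pixels), "rvec" (rotation vector, rad) and "tvec" (3), from world to camera coordinates, as OpenCV has them; the wrist camera has in their place "mount" (4x4, takes a point from camera to tool coordinates, whose origin is the TCP and whose axes are the flange's). Camera axes: x right, y down, z forward; pixel columns grow to the right and rows downward; lengths in m; the calibration is good to about 2 mm. A picture is of the moment at which its call begins: read the wrist's pose just before it. There is no depth.
- job_done(): hands the job in; it is judged then, once.
The state is a dict: "t": time; "qpos": joint angles; "joint_velocities": joint speeds; "tau": joint torques, N m; "ee_pos": TCP position; "ee_rot": TCP orientation; "wrist_force": force on the tool from outside, world axes, zero at the start; "ft_torque": the same for the moment, N m; "grip_width": finger opening in m; "grip_force": force on a finger pad.
Only numpy, scipy, OpenCV 4.12 (cv2) and the standard library are available. Lean on these libraries where they do the work, as an engineer would, in place of code of your own. Each camera call takes 0.05 s, during which the arm holds its last target. There are 200 camera calls.

### The job

Point straight down at the orange capacitor on the blue circuit board, fingertips a centimetre or two above its top, for three seconds, and then in the same way at the orange spare in the grey tray. Then record the repair: press the green button on the tester fully down with the fingertips, let it go and draw clear. Never touch the board, the tray or a capacitor, never bring the tool low over a capacitor of another colour, do not press the red button, and leave the loose things where they are.

Things in the scene. Friction and masses are not known exactly. Their poses are not given: they have to be found in the camera images.
- board: blue circuit board fixed in an aluminium repair frame, 174 x 134 mm over the frame, fixed to the table; origin at the centre of the underside, board top at +22 mm; long side along its x. Four can capacitors of four colours stand on it, at x = +-45 mm, y = +-35 mm in its frame, in any order
- cap_orange: orange can capacitor soldered (fixed) on the blue board, 22 mm diameter, 30 mm tall, upright; origin at the centre of its underside, z up, so its flat top (silver disc) is at z = +30 mm
- cap_green: green can capacitor soldered (fixed) on the blue board, 22 mm diameter, 30 mm tall, upright; origin at the centre of its underside, z up, so its flat top (silver disc) is at z = +30 mm
- cap_black: black can capacitor soldered (fixed) on the blue board, 22 mm diameter, 30 mm tall, upright; origin at the centre of its underside, z up, so its flat top (silver disc) is at z = +30 mm
- cap_white: white can capacitor soldered (fixed) on the blue board, 22 mm diameter, 30 mm tall, upright; origin at the centre of its underside, z up, so its flat top (silver disc) is at z = +30 mm
- tray: grey spares tray with three compartments in a row, 170 x 60 mm, walls 16 mm high and 3 mm thick, fixed to the table; origin at the centre of the underside, long side along its x; one loose spare capacitor stands in each compartment, about 56 mm apart, in any order
- spare_orange: loose orange spare capacitor standing in the tray (20 g, tips over easily), 22 mm diameter, 30 mm tall, upright; origin at the centre of its underside, z up, so its flat top (silver disc) is at z = +30 mm
- spare_green: loose green spare capacitor standing in the tray (20 g, tips over easily), 22 mm diameter, 30 mm tall, upright; origin at the centre of its underside, z up, so its flat top (silver disc) is at z = +30 mm
- spare_black: loose black spare capacitor standing in the tray (20 g, tips over easily), 22 mm diameter, 30 mm tall, upright; origin at the centre of its underside, z up, so its flat top (silver disc) is at z = +30 mm
- tester: black tester with a green screen lying on the table, 190 x 100 x 36 mm, fixed; origin at the centre of the underside, long side along its x, screen at the +x end; the two buttons stand on its top near the -x end, 52 mm apart, either way round
- record_top (a point): centre of the top face of the GREEN record button on the tester (22 mm diameter, in a black housing); it is pressed straight down, and this point moves with it
- record (a joint): travel of the green record button in m: 0 released, about 0.006 fully down; spring return, about 4 N fully down
- erase_top (a point): centre of the top face of the RED erase button on the tester, same kind as the green one
- erase (a joint): travel of the red erase button in m: 0 released, about 0.006 fully down; 4 N fully down
- reel: loose reel of solder wire lying flat, 60 mm diameter, 36 mm high; origin at the centre of the underside
- flux: loose amber jar with a pale label and white cap, 40 mm diameter, 45 mm tall; origin at the centre of the underside
- mouse: loose computer mouse, 105 x 60 x 32 mm; origin at the centre of the underside
- screwdriver: loose screwdriver with a yellow handle, lying on the table, about 200 mm long along its x
- meter: loose red multimeter, 150 x 78 x 34 mm (long along its x); origin at the centre of the underside

How it is judged:
By the outcome, as a careful person would: the job done as asked, in the order asked, and still so for the second after the job is handed in, with the robot touching nothing.
It also fails if it takes over 56 s, if anything falls off the work surface, if the arm or the gripper's body presses on something with over 40 N, if the wrist force passes 120 N, or if a joint passes its speed limit or range.

## Working session

There is one attempt and no reset: what is moved stays moved. The work goes in short steps, Python scripts to look and compute and a tool call to move; the robot and the scene stay as the last step left them, time stands still between calls to the robot, and variables do not carry over. Pictures are saved under pics/ and viewed, at most 10 in all, crops included, and the job is handed in when it is done.

Besides the shell and the picture viewer there is one more tool, called after "Request:" as name(argument=value, ...) on one line, values as JSON. step_arm: Moves the arm, as the interface text tells. Shifts and turns lie within -1 to 1; 1 stands for 500 mm of shift or pi/2 rad of turn. Its arguments: {"type":"object","properties":{"steps":{"type":"array"},"grip_force":{"type":"number"}},"required":["steps"]}

```bash
mkdir -p pics
python3 - <<'E'
from bench import *
import cv2,pickle
s=sense();print(s['t'],s['ee_pos'],s['ee_rot'],s['grip_width'])
d={}
for n in("scene","top"):
    d[n]=read_camera(n);cv2.imwrite(f"pics/{n}1.png",d[n]["pixels"][:,:,::-1])
    print(n,{k:v for k,v in d[n].items() if k!='pixels'})
pickle.dump(d,open("cams.pkl","wb"))
E
```

```text
0.0 [0.19325648 0.59355385 0.24873632] [[-9.50856712e-01  3.09630100e-01 -8.44794971e-04]
 [ 3.09631222e-01  9.50854294e-01 -2.14913148e-03]
 [ 1.37841129e-04 -2.30509100e-03 -9.99997334e-01]] 0.08558520118706867
scene {'fx': 426.4045824665127, 'fy': 426.4045824665127, 'cx': 275.3857890455698, 'cy': 215.25977972177176, 'rvec': array([ 1.30103093,  2.12600607, -1.03270139]), 'tvec': array([ 0.28654469, -0.27662201,  1.54730757])}
top {'fx': 478.0663173991505, 'fy': 478.0663173991505, 'cx': 278.68387919473406, 'cy': 208.34034663456916, 'rvec': array([ 2.19653441, -2.18125743,  0.09594702]), 'tvec': array([-0.01534857,  0.62818881,  1.39399597])}
```

View pics/top1.png

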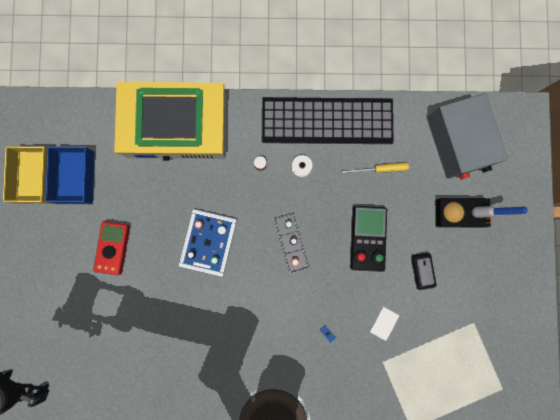

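View pics/scene1.png

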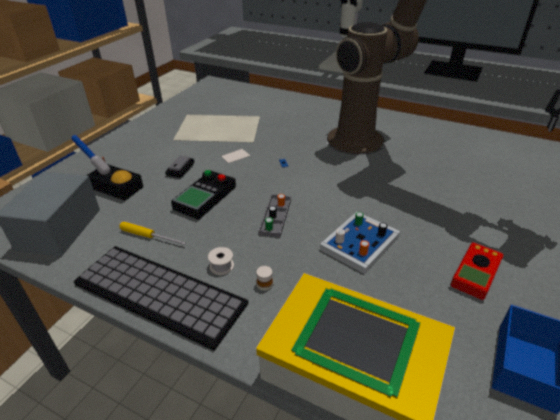

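The top view shows the board near (208,242) with its orange capacitor near (199,224). The tray's orange spare is near (295,262), the green button near (379,258) and the red one near (361,257). In the scene view the same oranges are near (364,247) and (281,200), and the green button is near (209,174).

```bash
cat > h.py <<'E'
import numpy as np,cv2
def ray(c,uv):
    R=cv2.Rodrigues(np.array(c["rvec"]))[0];t=np.array(c["tvec"])
    d=R.T@np.array([(uv[0]-c["cx"])/c["fx"],(uv[1]-c["cy"])/c["fy"],1.]);return -R.T@t,d/np.linalg.norm(d)
def plane(o,d,z): return o+d*(z-o[2])/d[2]
def tri(rays):
    A=sum(np.eye(3)-np.outer(d,d) for o,d in rays);b=sum((np.eye(3)-np.outer(d,d))@o for o,d in rays)
    p=np.linalg.solve(A,b);return p,[np.linalg.norm((np.eye(3)-np.outer(d,d))@(p-o)) for o,d in rays]
def blobs(img,lo,hi,roi,amin=6):
    x0,y0,x1,y1=roi;h=cv2.cvtColor(img[y0:y1,x0:x1].copy(),cv2.COLOR_RGB2HSV)
    m=cv2.inRange(h,np.array(lo),np.array(hi));n,l,st,ce=cv2.connectedComponentsWithStats(m)
    return [(round(ce[i][0]+x0,1),round(ce[i][1]+y0,1),*st[i].tolist()) for i in range(1,n) if st[i][4]>=amin]
E
python3 - <<'E'
from h import *
import pickle
d=pickle.load(open("cams.pkl","rb"))
OR=((5,110,80),(20,255,255));GR=((45,110,50),(85,255,255));RD=((0,150,80),(4,255,255))
for name,col,rt,rs in[("cap",OR,(180,205,240,280),(320,205,405,275)),("capgreen",GR,(180,205,240,280),(320,205,405,275)),("spare",OR,(270,205,312,280),(255,185,295,240)),("sparegreen",GR,(270,205,312,280),(255,185,295,240)),("green",GR,(350,245,390,275),(195,165,240,185)),("red",RD,(350,245,390,275),(195,165,240,185))]:
    bt=blobs(d["top"]["pixels"],*col,rt);bs=blobs(d["scene"]["pixels"],*col,rs)
    print(name,bt,bs)
    if bt and bs:
        k=lambda b:b[6]
        a=max(bt,key=k);b=max(bs,key=k)
        print(tri([ray(d["top"],a[:2]),ray(d["scene"],b[:2])]),plane(*ray(d["top"],a[:2]),.045))
a=cv2.resize(d["top"]["pixels"][200:285,170:400],None,fx=3.45,fy=3.45,interpolation=cv2.INTER_CUBIC)
b=cv2.resize(d["scene"]["pixels"][160:275,170:410],None,fx=2.4,fy=2.4,interpolation=cv2.INTER_CUBIC)
b=cv2.copyMakeBorder(b,0,0,0,max(0,a.shape[1]-b.shape[1]),cv2.BORDER_CONSTANT)[:,:a.shape[1]]
cv2.imwrite("pics/crop1.png",np.vstack([a,b])[:,:,::-1])
E
```

```text
cap [(np.float64(200.6), np.float64(224.3), 19, 16, 4, 8, 15)] [(np.float64(363.3), np.float64(249.2), 40, 37, 8, 13, 64), (np.float64(339.5), np.float64(246.5), 18, 41, 4, 2, 6)]
(array([0.57851201, 0.21959298, 0.03130351]), [np.float64(0.001550881561981957), np.float64(0.0015508815619820293)]) [0.57844742 0.21604452 0.045     ]
capgreen [] [(np.float64(358.6), np.float64(220.1), 35, 11, 8, 9, 48)]
spare [(np.float64(294.5), np.float64(258.9), 22, 53, 6, 3, 8)] [(np.float64(280.8), np.float64(200.9), 22, 10, 9, 12, 67)]
(array([ 0.47884974, -0.05767952,  0.02079435]), [np.float64(0.0010488960390967667), np.float64(0.0010488960390967652)]) [ 0.48002873 -0.05751784  0.045     ]
sparegreen [] [(np.float64(268.7), np.float64(225.5), 10, 36, 8, 10, 50)]
green [(np.float64(378.9), np.float64(257.5), 25, 9, 9, 8, 51)] [(np.float64(207.3), np.float64(172.1), 9, 5, 7, 5, 28)]
(array([ 0.48599685, -0.30142121,  0.05318563]), [np.float64(0.0003928699075452117), np.float64(0.00039286990754538954)]) [ 0.48558012 -0.30289584  0.045     ]
red [(np.float64(360.9), np.float64(256.6), 7, 8, 9, 8, 51)] [(np.float64(221.0), np.float64(176.2), 23, 9, 8, 6, 31)]
(array([ 0.48860924, -0.2495016 ,  0.05506316]), [np.float64(0.0009961511881717477), np.float64(0.0009961511881719542)]) [ 0.48785904 -0.2504862   0.045     ]
```

View pics/crop1.png

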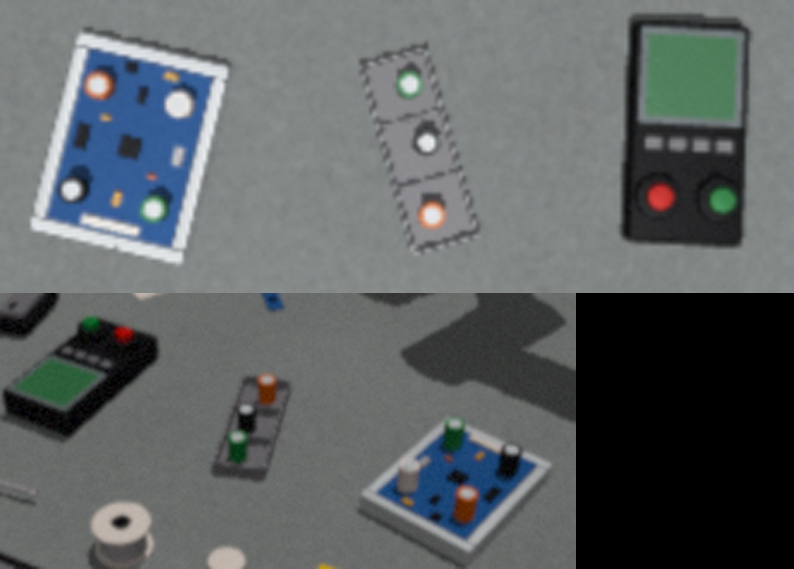

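The crop confirms the orange cap's silver top at about (198.4,224.9) in the top view and (364.6,242.9) in the scene view. The spare's top is at about (295.2,262.3) and (281.2,195.8). I'll shut the fingers and move high toward the board, then look with the wrist camera.

Request:
step_arm(steps=[[[0,0.07,-0.07,0,0],[0,0.14,-0.14,0,0],[0,0.2,-0.2,0,0],[0,0.26,-0.26,0,0],[0,0.32,-0.32,0,0],[0,0.38,-0.38,0,0],[0,0.44,-0.44,0,0],[0,0.5,-0.5,0,0],[0,0.55,-0.55,0,0],[0,0.6,-0.6,0,0]]])

```text
t: 0.93
ee_pos: [0.4889, 0.2978, 0.2496]
ee_rot: [[-0.951, 0.31, -0.001], [0.31, 0.951, -0.0], [0.001, -0.0, -1.0]]
wrist_force: [1.1, 0.8, -0.4]
grip_width: -0.0
grip_force: 0.0
```

Request:
step_arm(steps=[[[0,0.04,-0.04,0,0],[0,0.08,-0.08,0,0],[0,0.1,-0.12,0,0],[0,0.1,-0.15,0,0],[0,0.1,-0.15,0,0],[0,0.1,-0.15,0,0],[0,0.1,-0.15,0,0],[0,0.1,-0.15,0,0],[0,0.1,-0.15,0,0],[0,0.1,-0.15,0,0]]])

```text
t: 1.77
ee_pos: [0.5377, 0.2256, 0.2501]
ee_rot: [[-0.951, 0.308, 0.0], [0.308, 0.951, 0.0], [-0.0, 0.0, -1.0]]
wrist_force: [-0.3, -0.7, 0.5]
grip_width: -0.0001
grip_force: 0.0
```

Run:
```python
from bench import *
from h import *
import pickle
s=sense();w=read_camera("wrist");pickle.dump((s,w),open("w1.pkl","wb"))
print(s['t'],s['ee_pos'],s['grip_width'],s['wrist_force'],w["mount"],w["fx"])
cv2.imwrite("pics/w1.png",w["pixels"][:,:,::-1])
d=pickle.load(open("cams.pkl","rb"))
for a,b in[((198.4,224.9),(364.6,242.9)),((295.2,262.3),(281.2,195.8))]:
    print(tri([ray(d["top"],a),ray(d["scene"],b)]))
```

```text
1.7667 [0.53769903 0.22563415 0.25008037] -0.00012995951363354075 [-0.34985305 -0.66461992  0.49876993] [[-3.32410520e-04 -9.56000589e-01 -2.93364558e-01  7.29980134e-02]
 [ 9.99999371e-01 -6.32174801e-04  9.27000770e-04  1.22522916e-03]
 [-1.07167096e-03 -2.93364065e-01  9.56000197e-01 -1.23797255e-01]
 [ 0.00000000e+00  0.00000000e+00  0.00000000e+00  1.00000000e+00]] 298.391560578817
(array([0.57640954, 0.22142434, 0.05126023]), [np.float64(1.881926436631123e-06), np.float64(1.881926436677953e-06)])
(array([ 0.46967947, -0.06001596,  0.03213739]), [np.float64(0.00019718475727248185), np.float64(0.00019718475727249272)])
```

View pics/w1.png

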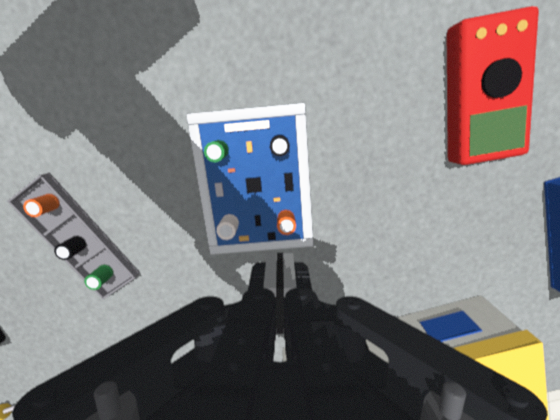

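The wrist view shows the board's orange cap top at about (287,226), nearest the fingers, and the orange spare's top at about (33,208). I'll check both against the earlier triangulation.

```bash
cat >> h.py <<'E'
def wray(s,w,uv):
    M=np.eye(4);M[:3,:3]=s["ee_rot"];M[:3,3]=s["ee_pos"];M=M@np.array(w["mount"])
    d=M[:3,:3]@np.array([(uv[0]-w["cx"])/w["fx"],(uv[1]-w["cy"])/w["fy"],1.]);return M[:3,3],d/np.linalg.norm(d)
E
python3 - <<'E'
from h import *
import pickle
s,w=pickle.load(open("w1.pkl","rb"));d=pickle.load(open("cams.pkl","rb"))
for n,roi,a,b in[("cap",(270,212,302,238),(198.4,224.9),(364.6,242.9)),("spare",(20,192,60,220),(295.2,262.3),(281.2,195.8))]:
    B=blobs(w["pixels"],(0,0,200),(180,110,255),roi);print(n,B)
    u=max(B,key=lambda b:b[6])[:2]
    r=wray(s,w,u);print(plane(*r,.052 if n=="cap" else .033),tri([r,ray(d["top"],a)]),tri([r,ray(d["top"],a),ray(d["scene"],b)]))
E
```

```text
cap [(np.float64(286.9), np.float64(224.9), 11, 7, 13, 13, 123)]
[0.58015611 0.22247421 0.052     ] (array([0.57713819, 0.2217143 , 0.05767011]), [np.float64(0.0016016922690667327), np.float64(0.0016016922690666828)]) (array([0.57807477, 0.22186672, 0.05326358]), [np.float64(0.0017256824563370802), np.float64(0.0018915252432931465), np.float64(0.00036951139633126066)])
spare [(np.float64(32.2), np.float64(208.0), 5, 10, 15, 13, 145)]
[ 0.47289161 -0.06069257  0.033     ] (array([ 0.4713568 , -0.06002033,  0.03389568]), [np.float64(0.0015280280785945268), np.float64(0.0015280280785944073)]) (array([ 0.47130064, -0.05966688,  0.03371395]), [np.float64(0.0016039776750429423), np.float64(0.0015429149482470382), np.float64(0.0007084473168985746)])
```

Request:
step_arm(steps=[[[0,0.045,-0.004,0,0],[0,0.08,-0.007,-0.02,0],[0,0.081,-0.007,-0.08,0],[0,0.081,-0.007,-0.14,0],[0,0.081,-0.007,-0.2,0],[0,0.081,-0.007,-0.25,0],[0,0.081,-0.007,-0.28,0],[0,0.081,-0.007,-0.3,0],[0,0.081,-0.007,-0.3,0],[0,0.081,-0.007,-0.3,0]]])

```text
t: 2.65
ee_pos: [0.5787, 0.2214, 0.1]
ee_rot: [[-0.951, 0.309, -0.0], [0.309, 0.951, -0.0], [0.0, -0.0, -1.0]]
wrist_force: [-0.4, 0.1, -0.5]
grip_width: 0.0002
grip_force: 0.0
```

Run:
```python
from bench import *
from h import *
import pickle
s=sense();print(s['t'],s['ee_pos'],s['ee_rot'])
d={n:read_camera(n) for n in("top","scene","wrist")}
pickle.dump((s,d),open("c2.pkl","wb"))
w=d["wrist"]
for n,roi in[("cap",(240,180,350,300))]:
    print(blobs(w["pixels"],(0,0,200),(180,110,255),roi,20))
a=cv2.resize(w["pixels"][120:320,140:420],None,fx=1.5,fy=1.5)
b=cv2.resize(d["scene"]["pixels"][180:280,310:420],None,fx=3,fy=3)
cv2.imwrite("pics/c2.png",np.hstack([a,b])[:,:,::-1])
```

```text
2.65 [0.57874222 0.22142562 0.09998193] [[-9.50945441e-01  3.09358569e-01 -2.09168871e-04]
 [ 3.09358585e-01  9.50945458e-01 -4.66908527e-05]
 [ 1.84463972e-04 -1.09108639e-04 -9.99999977e-01]]
[(np.float64(311.8), np.float64(217.5), 61, 0, 21, 80, 1273), (np.float64(279.9), np.float64(238.3), 31, 52, 19, 15, 186), (np.float64(336.2), np.float64(249.6), 93, 67, 7, 6, 29)]
```

View pics/c2.png

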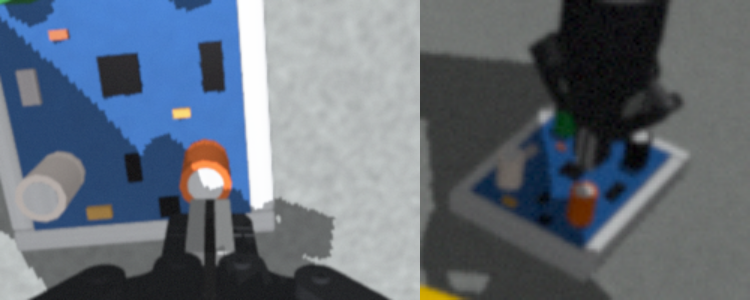

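The view shows the fingertips directly above the orange cap (disc about (279,241) in the wrist image). I'll lower the last 13 mm and hold.

Request:
step_arm(steps=[[[0,0,0,-0.01,0],[0,0,0,-0.02,0],[0,0,0,-0.026,0],[0,0,0,-0.026,0],[0,0,0,-0.026,0],[0,0,0,-0.026,0],[0,0,0,-0.026,0],[0,0,0,-0.026,0],[0,0,0,-0.026,0],[0,0,0,-0.026,0]]])

```text
t: 3.63
ee_pos: [0.5788, 0.2212, 0.0871]
ee_rot: [[-0.951, 0.31, 0.0], [0.31, 0.951, 0.0], [-0.0, 0.0, -1.0]]
wrist_force: [-0.3, -0.7, -0.2]
grip_width: -0.0003
grip_force: 0.0
```

Run:
```python
from bench import *
from h import *
s=sense();w=read_camera("wrist");print(s['ee_pos'])
h=cv2.cvtColor(w["pixels"],cv2.COLOR_RGB2HSV)
for uv in[(279,241)]:
    import pickle
    s0,d=pickle.load(open("c2.pkl","rb"));print(plane(*wray(s0,d["wrist"],uv),.0525))
print(blobs(w["pixels"],(5,110,80),(20,255,255),(220,180,340,300),20))
```

```text
[0.57876836 0.22120118 0.08710019]
[0.57756111 0.22295615 0.0525    ]
[(np.float64(277.8), np.float64(238.0), 40, 42, 37, 41, 771)]
```

Centred within 2 mm, so I'll hold here.

Request:
step_arm(steps=[[[0,0,0,0,0],[0,0,0,0,0],[0,0,0,0,0],[0,0,0,0,0],[0,0,0,0,0],[0,0,0,0,0],[0,0,0,0,0],[0,0,0,0,0],[0,0,0,0,0],[0,0,0,0,0]]])

```text
t: 4.52
ee_pos: [0.5787, 0.2212, 0.087]
ee_rot: [[-0.951, 0.31, -0.0], [0.31, 0.951, 0.0], [0.0, 0.0, -1.0]]
wrist_force: [0.0, -0.2, 0.1]
grip_width: 0.0004
grip_force: 0.0
```

Request:
step_arm(steps=[[[0,0,0,0,0],[0,0,0,0,0],[0,0,0,0,0],[0,0,0,0,0],[0,0,0,0,0],[0,0,0,0,0],[0,0,0,0,0],[0,0,0,0,0],[0,0,0,0,0],[0,0,0,0,0]]])

```text
t: 5.35
ee_pos: [0.5787, 0.2211, 0.087]
ee_rot: [[-0.951, 0.31, -0.0], [0.31, 0.951, -0.0], [0.0, -0.0, -1.0]]
wrist_force: [-0.7, -1.0, 1.0]
grip_width: -0.0004
grip_force: 0.0
```

Request:
step_arm(steps=[[[0,0,0,0,0],[0,0,0,0,0],[0,0,0,0,0],[0,0,0,0,0],[0,0,0,0,0],[0,0,0,0,0],[0,0,0,0,0],[0,0,0,0,0],[0,0,0,0,0],[0,0,0,0,0]]])

```text
t: 6.18
ee_pos: [0.5786, 0.2212, 0.087]
ee_rot: [[-0.951, 0.31, -0.0], [0.31, 0.951, -0.0], [0.0, -0.0, -1.0]]
wrist_force: [0.0, 0.5, -0.5]
grip_width: -0.0002
grip_force: 0.0
```

Request:
step_arm(steps=[[[0,0,0,0,0],[0,0,0,0,0],[0,0,0,0,0],[0,0,0,0,0],[0,0,0,0,0],[0,0,0,0,0],[0,0,0,0,0],[0,0,0,0,0],[0,0,0,0,0],[0,0,0,0,0]]])

```text
t: 7.02
ee_pos: [0.5787, 0.2212, 0.087]
ee_rot: [[-0.951, 0.31, 0.0], [0.31, 0.951, -0.0], [-0.0, 0.0, -1.0]]
wrist_force: [-0.3, 1.2, 0.3]
grip_width: 0.0
grip_force: 0.0
```

Request:
step_arm(steps=[[[0,0,0,0.02,0],[0,0,0,0.06,0],[0,0,0,0.12,0],[0,0,0,0.19,0],[0,0,0,0.25,0],[0,0,0,0.28,0],[0,-0.03,-0.05,0.28,0],[0,-0.05,-0.11,0.28,0],[0,-0.07,-0.18,0.28,0],[0,-0.09,-0.24,0.28,0]]])

```text
t: 7.85
ee_pos: [0.5331, 0.0999, 0.2281]
ee_rot: [[-0.951, 0.309, 0.001], [0.309, 0.951, -0.0], [-0.001, -0.0, -1.0]]
wrist_force: [0.7, -0.1, 0.6]
grip_width: 0.0001
grip_force: 0.0
```

Request:
step_arm(steps=[[[0,-0.03,-0.07,0,0],[0,-0.055,-0.14,0,0],[0,-0.08,-0.21,0,0],[0,-0.11,-0.28,0,0],[0,-0.124,-0.322,0,0],[0,-0.124,-0.322,-0.05,0],[0,-0.124,-0.322,-0.11,0],[0,-0.124,-0.322,-0.17,0],[0,-0.124,-0.322,-0.22,0],[0,-0.124,-0.322,-0.24,0]]])

```text
t: 8.68
ee_pos: [0.4691, -0.0595, 0.1044]
ee_rot: [[-0.951, 0.31, -0.005], [0.31, 0.951, 0.001], [0.005, -0.001, -1.0]]
wrist_force: [-0.4, -0.5, -0.7]
grip_width: -0.0
grip_force: 0.0
```

Run:
```python
from bench import *
from h import *
import time
read_camera("top");s=sense();w=read_camera("wrist");print(s['t'],s['ee_pos'])
import pickle;pickle.dump((s,w),open("w3.pkl","wb"))
B=blobs(w["pixels"],(0,0,200),(180,110,255),(200,150,360,290),20);print(B)
print(blobs(w["pixels"],(5,110,80),(20,255,255),(200,150,360,300),20))
cv2.imwrite("pics/w3.png",w["pixels"][:,:,::-1])
```

```text
8.7333 [ 0.46872348 -0.0593282   0.10385938]
[(np.float64(214.1), np.float64(162.4), 0, 0, 29, 31, 367), (np.float64(356.5), np.float64(156.5), 154, 0, 6, 14, 44), (np.float64(208.8), np.float64(188.0), 0, 29, 21, 23, 160), (np.float64(224.0), np.float64(204.8), 20, 51, 8, 9, 23), (np.float64(203.6), np.float64(211.7), 0, 56, 9, 13, 51), (np.float64(218.5), np.float64(236.4), 16, 83, 5, 7, 22), (np.float64(203.3), np.float64(249.5), 0, 97, 8, 7, 35), (np.float64(201.9), np.float64(260.0), 0, 107, 6, 7, 26)]
[(np.float64(277.3), np.float64(227.5), 62, 61, 31, 40, 644)]
```

View pics/w3.png

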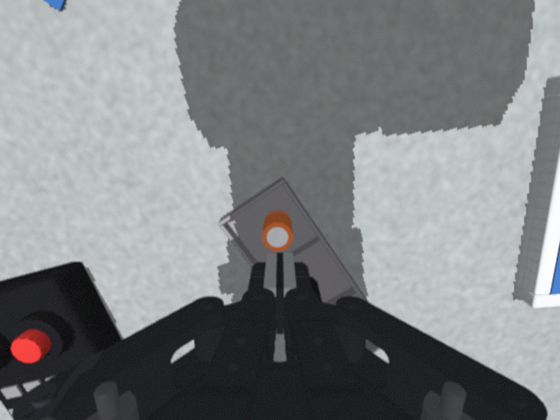

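The spare's silver disc is at about (277.5,237), just ahead of the fingertips, and its surroundings are empty tray.

Run:
```python
from bench import *
from h import *
import pickle
s,w=pickle.load(open("w3.pkl","rb"));s1,w1=pickle.load(open("w1.pkl","rb"))
r=wray(s,w,(277.5,237));print(plane(*r,.033),tri([r,wray(s1,w1,(32.2,208))]))
x=sense();print(x['t'],x['ee_pos'],x['ee_rot'])
```

```text
[ 0.47314797 -0.06078689  0.033     ] (array([ 0.47299856, -0.06072294,  0.03306715]), [np.float64(0.00012677154011078308), np.float64(0.00012677154011071556)])
8.7833 [ 0.47002472 -0.05951468  0.10563   ] [[-9.50827611e-01  3.09691600e-01 -4.23865236e-03]
 [ 3.09690529e-01  9.50836960e-01  9.23274301e-04]
 [ 4.31619762e-03 -4.34795794e-04 -9.99990591e-01]]
```

Request:
step_arm(steps=[[[0,0.001,-0.001,-0.01,0],[0,0.001,-0.001,-0.03,0],[0,0.001,-0.001,-0.05,0],[0,0.001,-0.001,-0.065,0],[0,0.001,-0.001,-0.075,0],[0,0.001,-0.001,-0.08,0],[0,0.001,-0.001,-0.08,0],[0,0.001,-0.001,-0.08,0],[0,0.001,-0.001,-0.08,0],[0,0.001,-0.001,-0.08,0]]])

```text
t: 9.62
ee_pos: [0.4726, -0.0605, 0.0673]
ee_rot: [[-0.951, 0.31, 0.001], [0.31, 0.951, -0.0], [-0.001, 0.0, -1.0]]
wrist_force: [0.6, 0.8, 0.9]
grip_width: -0.0001
grip_force: 0.0
```

Request:
step_arm(steps=[[[0,0,0,0,0],[0,0,0,0,0],[0,0,0,0,0],[0,0,0,0,0],[0,0,0,0,0],[0,0,0,0,0],[0,0,0,0,0],[0,0,0,0,0],[0,0,0,0,0],[0,0,0,0,0]]])

```text
t: 10.45
ee_pos: [0.4722, -0.0603, 0.067]
ee_rot: [[-0.951, 0.31, -0.0], [0.31, 0.951, 0.0], [0.0, -0.0, -1.0]]
wrist_force: [-0.5, -0.3, 0.8]
grip_width: -0.0001
grip_force: 0.0
```

Request:
step_arm(steps=[[[0,0,0,0,0],[0,0,0,0,0],[0,0,0,0,0],[0,0,0,0,0],[0,0,0,0,0],[0,0,0,0,0],[0,0,0,0,0],[0,0,0,0,0],[0,0,0,0,0],[0,0,0,0,0]]])

```text
t: 11.28
ee_pos: [0.4722, -0.0603, 0.067]
ee_rot: [[-0.951, 0.31, -0.0], [0.31, 0.951, -0.0], [0.0, -0.0, -1.0]]
wrist_force: [-0.7, -0.8, 0.9]
grip_width: 0.0
grip_force: 0.0
```

Request:
step_arm(steps=[[[0,0,0,0,0],[0,0,0,0,0],[0,0,0,0,0],[0,0,0,0,0],[0,0,0,0,0],[0,0,0,0,0],[0,0,0,0,0],[0,0,0,0,0],[0,0,0,0,0],[0,0,0,0,0]]])

```text
t: 12.12
ee_pos: [0.4722, -0.0603, 0.067]
ee_rot: [[-0.951, 0.31, -0.0], [0.31, 0.951, -0.0], [0.0, -0.0, -1.0]]
wrist_force: [-0.5, 0.9, -0.2]
grip_width: -0.0
grip_force: 0.0
```

Request:
step_arm(steps=[[[0,0,0,0,0],[0,0,0,0,0],[0,0,0,0,0],[0,0,0,0,0],[0,0,0,0,0],[0,0,0,0,0],[0,0,0,0,0],[0,0,0,0,0],[0,0,0,0,0],[0,0,0,0,0]]])

```text
t: 12.95
ee_pos: [0.4721, -0.0603, 0.067]
ee_rot: [[-0.951, 0.31, -0.0], [0.31, 0.951, -0.0], [0.0, -0.0, -1.0]]
wrist_force: [0.4, -0.5, -0.3]
grip_width: -0.0002
grip_force: 0.0
```

Request:
step_arm(steps=[[[0,0,0,0.03,0],[0,0,0,0.09,0],[0,0,0,0.15,0],[0,0,0,0.21,0],[0,0,0,0.26,0],[0,0,0,0.28,0],[0,0.01,-0.04,0.28,0],[0,0.015,-0.11,0.28,0],[0,0.02,-0.18,0.28,0],[0,0.025,-0.25,0.28,0]]])

```text
t: 13.78
ee_pos: [0.4842, -0.1861, 0.2062]
ee_rot: [[-0.951, 0.308, -0.001], [0.308, 0.951, 0.0], [0.001, 0.0, -1.0]]
wrist_force: [0.8, -0.4, 0.1]
grip_width: -0.0002
grip_force: 0.0
```

Request:
step_arm(steps=[[[0,0,-0.07,0,0],[0,0,-0.13,0,0],[0,0,-0.18,0,0],[0,0,-0.21,0,0],[0,0.003,-0.232,0,0],[0,0.003,-0.232,-0.03,0],[0,0.003,-0.232,-0.06,0],[0,0.003,-0.232,-0.08,0],[0,0.003,-0.232,-0.08,0],[0,0.003,-0.232,-0.08,0]]])

```text
t: 14.62
ee_pos: [0.4857, -0.3002, 0.1659]
ee_rot: [[-0.951, 0.309, -0.002], [0.309, 0.951, 0.002], [0.002, 0.001, -1.0]]
wrist_force: [0.2, 0.5, 0.2]
grip_width: 0.0003
grip_force: 0.0
```

Run:
```python
from bench import *
from h import *
import pickle
s=sense();w=read_camera("wrist");print(s['t'],s['ee_pos'])
pickle.dump((s,w),open("w4.pkl","wb"))
d=pickle.load(open("cams.pkl","rb"))
B=blobs(w["pixels"],(45,110,50),(85,255,255),(200,150,360,300),20);print(B)
r=wray(s,w,max(B,key=lambda b:b[6])[:2]);print(plane(*r,.05),tri([r,ray(d["top"],(378.9,257.5))]),tri([r,ray(d["top"],(378.9,257.5)),ray(d["scene"],(207.3,172.1))]))
cv2.imwrite("pics/w4.png",w["pixels"][:,:,::-1])
```

```text
14.6167 [ 0.48570091 -0.30015573  0.16594439]
[(np.float64(275.5), np.float64(216.0), 63, 52, 26, 28, 578), (np.float64(330.2), np.float64(279.6), 110, 116, 45, 34, 497), (np.float64(354.9), np.float64(283.0), 150, 129, 10, 8, 25)]
[ 0.48888422 -0.30305735  0.05      ] (array([ 0.48624412, -0.30120206,  0.05742115]), [np.float64(0.0010946901647791267), np.float64(0.0010946901647790864)]) (array([ 0.48669809, -0.30163507,  0.05388843]), [np.float64(0.0013680716384090856), np.float64(0.0011306547127744432), np.float64(0.0003667527320367409)])
```

View pics/w4.png

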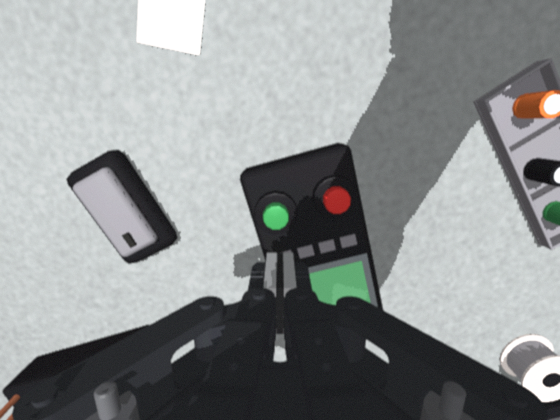

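The green button is at about (275,216), straight ahead under the fingertips, and the red one at (337,200) is well to the side. I'll descend to just above it, then press in small steps.

Request:
step_arm(steps=[[[0,0.002,-0.001,-0.03,0],[0,0.002,-0.001,-0.08,0],[0,0.002,-0.001,-0.12,0],[0,0.002,-0.001,-0.15,0],[0,0.002,-0.001,-0.164,0],[0,0.002,-0.001,-0.17,0],[0,0.002,-0.001,-0.174,0],[0,0.002,-0.001,-0.174,0],[0,0.002,-0.001,-0.174,0],[0,0.002,-0.001,-0.174,0]]])

```text
t: 15.5
ee_pos: [0.488, -0.3024, 0.0812]
ee_rot: [[-0.951, 0.31, 0.002], [0.31, 0.951, -0.001], [-0.002, -0.001, -1.0]]
wrist_force: [0.6, -0.1, -0.1]
grip_width: -0.0002
grip_force: 0.0
```

Request:
step_arm(steps=[[[0,0,0,-0.002,0],[0,0,0,-0.004,0],[0,0,0,-0.006,0],[0,0,0,-0.008,0],[0,0,0,-0.01,0],[0,0,0,-0.012,0],[0,0,0,-0.014,0],[0,0,0,-0.014,0],[0,0,0,-0.014,0],[0,0,0,-0.014,0]]])

```text
t: 16.33
ee_pos: [0.4873, -0.3019, 0.0731]
ee_rot: [[-0.951, 0.31, 0.0], [0.31, 0.951, -0.0], [-0.0, -0.0, -1.0]]
wrist_force: [0.6, 0.6, 2.4]
grip_width: -0.0002
grip_force: 1.4
```

Run:
```python
from bench import *
from h import *
import pickle
s=sense();w=read_camera("wrist");print(s['t'],s['ee_pos'],s['wrist_force'])
cv2.imwrite("pics/w5.png",cv2.resize(w["pixels"][140:320,160:400],None,fx=2.5,fy=2.5)[:,:,::-1])
```

```text
16.3333 [ 0.48726069 -0.30191952  0.07314528] [0.59501227 0.59638126 2.38284534]
```

View pics/w5.png

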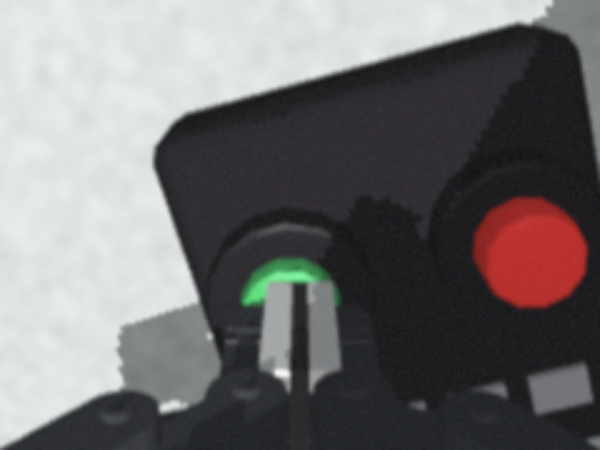

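The fingertips rest on the green button, within its rim, with the red one clear at (530,250). The force is about 2.4 N, so I'll press further in small steps.

Request:
step_arm(steps=[[[0,0,0,-0.001,0],[0,0,0,-0.002,0],[0,0,0,-0.003,0],[0,0,0,-0.004,0],[0,0,0,-0.005,0],[0,0,0,-0.006,0],[0,0,0,-0.006,0],[0,0,0,-0.006,0],[0,0,0,-0.006,0],[0,0,0,-0.006,0]]])

```text
t: 17.22
ee_pos: [0.4873, -0.3019, 0.0707]
ee_rot: [[-0.951, 0.31, 0.0], [0.31, 0.951, -0.0], [-0.0, -0.0, -1.0]]
wrist_force: [-2.3, 0.4, 7.7]
grip_width: -0.0003
grip_force: 3.7
```

Request:
step_arm(steps=[[[0,0,0,-0.001,0],[0,0,0,-0.001,0],[0,0,0,-0.002,0],[0,0,0,-0.002,0],[0,0,0,-0.003,0],[0,0,0,-0.003,0],[0,0,0,-0.003,0],[0,0,0,-0.003,0],[0,0,0,-0.003,0],[0,0,0,-0.003,0]]])

```text
t: 18.05
ee_pos: [0.4874, -0.302, 0.0706]
ee_rot: [[-0.951, 0.31, -0.0], [0.31, 0.951, 0.0], [0.0, 0.0, -1.0]]
wrist_force: [-4.3, 2.9, 14.5]
grip_width: -0.0001
grip_force: 7.5
```

It hit a hard stop at 0.0706, and 2.4 N at 3.5 mm of travel fits the spring, so the button is fully down. Now I'll release and draw clear.

Request:
step_arm(steps=[[[0,0,0,0.006,0],[0,0,0,0.02,0],[0,0,0,0.05,0],[0,0,0,0.1,0],[0,0,0,0.15,0],[0,0,0,0.2,0],[0,0,0,0.25,0],[0,0,0,0.28,0],[0,0,0,0.3,0],[0,0,0,0.3,0]]])

```text
t: 18.88
ee_pos: [0.4883, -0.3026, 0.2207]
ee_rot: [[-0.951, 0.31, 0.003], [0.31, 0.951, -0.002], [-0.004, -0.001, -1.0]]
wrist_force: [0.9, -1.0, -0.0]
grip_width: -0.0001
grip_force: 0.0
```

Request:
step_arm(steps=[[[0,0,0,0,0],[0,0,0,0,0],[0,0,0,0,0],[0,0,0,0,0],[0,0,0,0,0],[0,0,0,0,0],[0,0,0,0,0],[0,0,0,0,0],[0,0,0,0,0],[0,0,0,0,0]]])

```text
t: 19.72
ee_pos: [0.4872, -0.3019, 0.2185]
ee_rot: [[-0.951, 0.31, 0.0], [0.31, 0.951, -0.0], [-0.0, -0.0, -1.0]]
wrist_force: [0.4, 0.1, -0.4]
grip_width: -0.0001
grip_force: 0.0
```

Run:
```python
from bench import *
s=sense();print(s['t'],s['ee_pos'],s['wrist_force'])
print(job_done())
```

```text
19.7167 [ 0.48721342 -0.30186506  0.21854663] [ 0.41894902  0.07129941 -0.4278051 ]
the job is handed in; nothing more can be done
None
```

I pointed at the orange capacitor and then the orange spare for over 3 s each, about 15 mm above their tops, pressed the green button to its stop, released it and drew clear, and handed the job in at 19.7 s (verdict not shown).

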